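# Hold the stoppered tube pressed on the touch mixer

## Robot

A 6-joint arm with a two-finger parallel gripper is mounted at the origin on a cart in front of the work surface, level with it; the furniture and walls round the work are solid. World frame = base frame: x ahead of the robot, y to its left, z up, the work surface at z = 0. Lengths are in mm, angles in rad, forces in N, time in s.
With the tool pointing down it reaches from about 250 to 725 mm from the base axis. Payload 4 kg.
Tool frame: the origin (TCP) lies at the very end of the fingers, on their centre line; the grasp point (between the pads) lies 19 mm behind it (manip.hold_point_z is the distance from the TCP to the grasp point, in mm); z points along the fingers, y is the line along which they close (so a half turn about z gives the same grasp; the last joint's range is limited). The gripper opens to 85 mm and grips with 20 to 120 N. Pads are 22 mm wide; open, the fingers measure 114 mm over their backs; the gripper's body (76 mm by 85 mm) begins 54 mm behind the grasp point. The pads swing forward as they close: fully open they stand 13 mm farther back than shut.
Start: joints at [1.201, 0.241, 0.005, 1.335, 0, 1.571], TCP at [180.713, 466.2, 231.306] pointing down, gripper open.
Joint ranges: [-2.72, 2.72], [-1.05, 1.87], [-1.09, 1.28], [-1.99, 2.15], [-1.42, 1.44], [-3.14, 3.14]. Speed limits (rad/s): [2.79, 2.79, 3.14, 3.14, 3.14, 3.14].

## Interface

Orientations are given as a unit quaternion [x, y, z, w].
In Python, from cell import monitor, imaging, close_job, manip gives the robot as it stands.
- The arm moves only by the shell command python3 -m inch 'ROWS' [FORCE]. ROWS is JSON, a list of rows, each a list of 3 entries, a list of its own where there are three numbers: the gripper command: -1 is fully open, 1 is shut, values between are in proportion, then the shift along the tool's x, y, z in cm, then the turn, a rotation vector about the tool's x, y, z in rad. A call has exactly 8 rows; each row is the pose to reach, as a shift and turn from the pose commanded when the call began, along the tool's axes at that moment; what a row does not reach only later rows make up. A row lasts 1/8 s, in which the tool goes at most 62.5 mm and 10.7 degrees, less where a joint would pass 70% of its speed; a pose out of reach is approached as far as the arm can. A call with a gripper value outside its range is refused whole. The fingers move at their own pace and stop on an object; FORCE is the grip in N (left out, the last holds). Time passes only in rows, so rows that repeat a pose let the fingers close, or fill a call up. It gives the time, the measured TCP pose, the force, the opening and the grip force at its end, in the units of the state.
- monitor.observe(): the state, without advancing time (a new reading comes with each control period).
- imaging.capture(name): name is "scene" or "side" or "wrist"; returns a dict with "img" (384x512x3 uint8, red, green, blue), "intrinsics" (3x3 intrinsics, pixels), "xyz" and "orientation" of the camera in the world. Camera axes: x right, y down, z forward; pixel columns grow to the right and rows downward; lengths in mm; the calibration is good to about 2 mm. A picture is of the moment at which its call begins. There is no depth.
- close_job(): hands the job in; it is judged then, once.
The state is a dict: "t": time; "joints": joint angles; "joint_velocities": joint speeds; "joint_efforts": joint torques, N m; "tcp_pos": TCP position; "eef_rot": TCP orientation; "ft_force": force on the tool from outside, world axes, zero at the start; "wrist_torque": the same for the moment, N m; "grip_width": finger opening in mm; "gripper_force": force on a finger pad.
Only numpy, scipy, OpenCV 4.12 (cv2) and the standard library are available. Lean on these libraries where they do the work, as an engineer would, in place of code of your own. Each camera call takes 0.05 s, during which the arm holds its last target. There are 200 camera calls.

## Task

Run the stoppered test tube on the touch-operated tube mixer: first push the mixer's small start plunger all the way down once and let it spring back. Then lift the tube with the rubber stopper out of the rack, stand it upright in the mixer's sprung cup and press the cup down with it to half of its travel (7 mm of 14 mm, where the white ring on the cup's stem is level with the top of the collar). Finish while still gripping the tube and holding the cup pressed there; leave the open tube in the rack and knock nothing over.

Things in the scene. Friction and masses are not known exactly. Their poses are not given: they have to be found in the camera images.
- mixer: tube mixer, a white and grey housing 125 x 165 x 85 mm (x, y, z) on rubber feet, fixed to the bench, turned up to 0.5 rad. Origin: centre of its underside on the bench; z up; its front panel with a black dial looks along its own -x. On its flat deck (z = 85 mm) stand the cup, on its own +y side (x 0, y +30 mm), and the start plunger (x 0, y -48 mm)
- cup_floor (a point): centre of the inner floor of the mixer's black rubber cup, 111 mm above the bench at rest; the tube's foot stands on it. The floor is 28 mm wide and the cup widens to 36 mm at its rim; the cup's stem goes down into a black collar whose top is 6 mm above the deck
- cup_rim (a point): centre of the cup's open mouth, 14 mm above its floor (125 mm above the bench at rest); the rim is 45 mm wide outside
- cup (a joint): how far the cup is pressed down, m: 0 at rest, 0.014 at its stop. Sprung: about 2 N at the start, 0.5 N more for each mm (about 5.5 N at 7 mm); it comes back when let go. The white ring on its stem is level with the collar's top at 0.007
- plunger_top (a point): centre of the top face of the start plunger, a black round cap 25 mm wide on a steel stem, 107 mm above the bench at rest; it moves straight down
- plunger (a joint): how far the plunger is pressed, m: 0 at rest, 0.008 fully down against its stop. Sprung: about 1.4 N at the start, 5 N fully down; it comes back when let go
- rack: blue six-place test tube rack, 50 x 158 x 70 mm (x, y, z), fixed to the bench, turned up to 0.5 rad. Origin: centre of its underside; the row of holes runs along its own y, 25 mm apart; its top is 70 mm above the bench and its floor 3 mm
- tube: the stoppered test tube: clear glass, 18 mm wide, 121 mm long, with a black rubber stopper 21 mm wide standing 13 mm above its rim (134 mm in all), about 33 g. Origin: its foot; z along the tube, up to the stopper. It stands in one of the two rack holes that are 37.5 mm from the rack's middle, its foot 3 mm above the bench; it sits with about 1 mm play and comes out straight up
- open_tube: the other test tube, the same glass, 18 mm wide and 121 mm long, with an open mouth and no stopper; origin: its foot. It stands in the other such hole and stays there
- glue_bottle_1: bystander: glue bottle with a green cap, 41 mm wide, 132 mm tall; origin: centre of its underside
- beaker: bystander: glass beaker, 73 mm wide, 94 mm tall; origin: centre of its underside
- flask: bystander: conical flask, 77 mm wide, 113 mm tall; origin: centre of its underside
- brown_bottle: bystander: brown bottle with a black cap, 60 mm wide, 122 mm tall; origin: centre of its underside
- timer: bystander: white bench timer with a display, 40 x 70 x 59 mm; origin: centre of its underside. It stands between rack and mixer (one to the robot's left, the other to its right), in front of a fixed heating mantle; nothing between the two is taller than 0.2 m, so carry things across above that

How it is judged:
By the outcome, as a careful person would: the job done as asked, in the order asked, and still so for the second after the job is handed in, while the arm keeps its last pose, push and grip.
It also fails if it takes over 58 s, if anything falls off the work surface, if the arm or the gripper's body presses on something with over 40 N, if the wrist force passes 120 N, or if a joint passes its speed limit or range.

## Working session

There is one attempt and no reset: what is moved stays moved. The work goes in short steps, Python scripts to look and compute and a shell command to move; the robot and the scene stay as the last step left them, time stands still between calls to the robot, and variables do not carry over. Pictures are saved under pics/ and viewed, at most 10 in all, crops included, and the job is handed in when it is done.

```bash
mkdir -p pics
cat > h.py <<'E'
import numpy as np, cv2
from scipy.spatial.transform import Rotation as R
from cell import monitor, imaging, close_job, manip
def cap(n,f):
    c=imaging.capture(n); cv2.imwrite('pics/'+f,c['img'][:,:,::-1]); np.savez(f'{f}.npz',K=c['intrinsics'],p=c['xyz'],q=c['orientation'],img=c['img']); return c
def ld(f): return np.load(f'{f}.npz')
def ray(d,u,v):
    r=np.linalg.inv(d['K'])@[u,v,1]; r=R.from_quat(d['q']).as_matrix()@r; return np.array(d['p'],float),r/np.linalg.norm(r)
def plane(d,u,v,z):
    p,r=ray(d,u,v); return p+r*(z-p[2])/r[2]
def proj(d,X):
    c=R.from_quat(d['q']).as_matrix().T@(np.array(X,float)-d['p']); k=d['K']@c; return k[:2]/k[2]
def tri(a,b):
    A=[];B=[]
    for p,r in (a,b):
        M=np.eye(3)-np.outer(r,r);A.append(M);B.append(M@p)
    return np.linalg.lstsq(np.vstack(A),np.hstack(B),rcond=None)[0]
E
python3 - <<'E'
from h import *
s=monitor.observe();print(s)
a=cap('scene','s1.png');b=cap('side','d1.png')
for c in(a,b):print(c['xyz'],R.from_quat(c['orientation']).as_matrix()[:,2])
cv2.imwrite('pics/both.png',cv2.resize(np.vstack([a['img'],b['img']])[:,:,::-1],None,fx=.78,fy=.78))
E
```

```text
{'t': 0.0, 'joints': array([ 1.20100077e+00,  2.41400753e-01,  3.71931810e-03,  1.33517943e+00,
       -6.74001011e-06,  1.57080938e+00]), 'joint_velocities': array([-0.00038566,  0.00120407,  0.00093085, -0.00175186, -0.0004148 ,
       -0.00018745]), 'joint_efforts': array([-1.56143260e-04, -3.72315109e+01,  2.52409369e+01,  1.69901684e-02,
       -2.04466446e-04, -4.38337452e-06]), 'tcp_pos': array([180.48792587, 465.61584373, 230.41717474]), 'eef_rot': array([ 1.83852373e-01,  9.82953325e-01, -1.01529296e-03, -1.86459052e-04]), 'ft_force': array([ 0.32670916, -0.20157184, -0.10162129]), 'wrist_torque': array([ 0.00722383, -0.0075677 ,  0.02914159]), 'gripper_force': 0.0, 'grip_width': 85.77537292876984}
[ -44.27598783 -866.01527295  648.06344968] [ 0.4874616   0.74361665 -0.45761934]
[ 108.47351455 1129.73633775  616.93652971] [ 0.31400153 -0.87104514 -0.37773456]
```

View pics/s1.png

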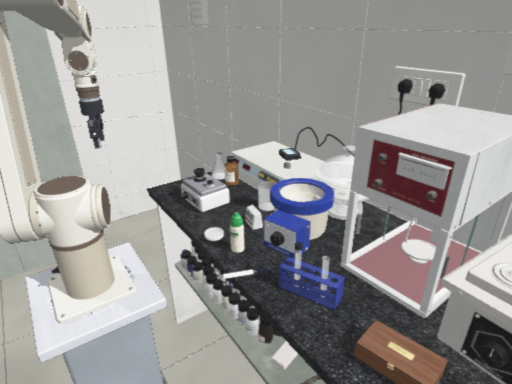

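View pics/d1.png

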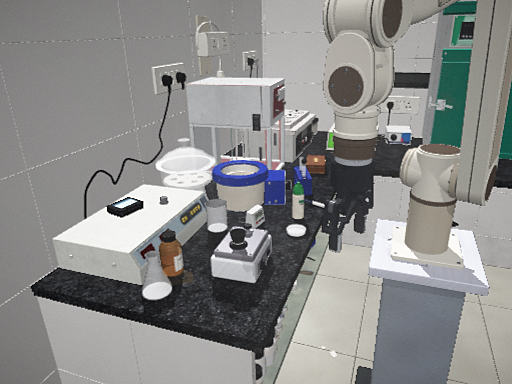

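Scene: mixer near (205,190), rack near (312,282) with tubes at x 298 and 324. Side: mixer near (243,252). I'll zoom in on these.

Run:
```python
from h import *
a=ld('s1.png')['img'];b=ld('d1.png')['img']
f=lambda i,x,y,w,h,k:cv2.resize(i[y:y+h,x:x+w,::-1],None,fx=k,fy=k,interpolation=cv2.INTER_CUBIC)
A=f(a,170,150,80,60,5);B=f(a,270,235,80,60,5);C=f(b,200,215,80,60,5);D=f(b,270,160,80,60,5)
cv2.imwrite('pics/z1.png',np.vstack([np.hstack([A,B]),np.hstack([C,D])]))
```

```text
(no output)
```

View pics/z1.png

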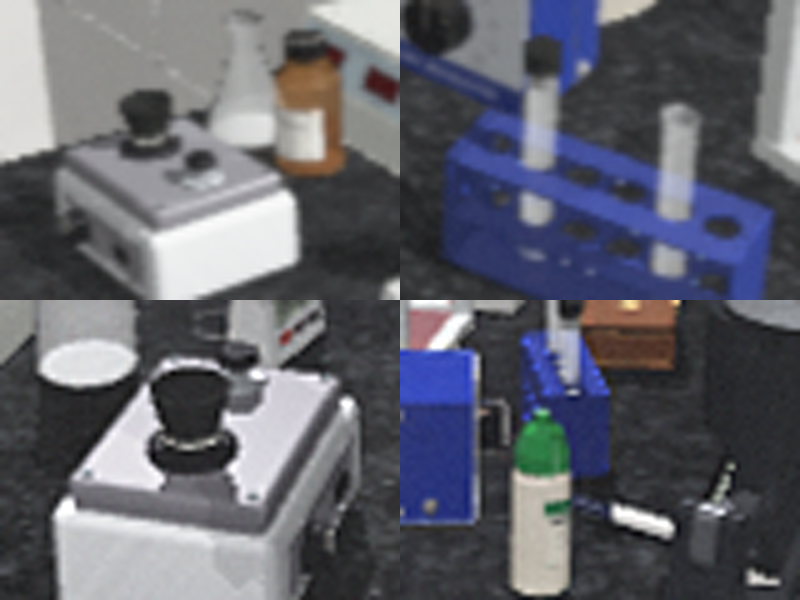

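The zoom shows the cup rim at scene (199.4,169.4) and side (238,231.5). The plunger top is at (210.2,181.4) and (248,225). The stoppered tube's top is at scene (298.8,243) and the open tube's mouth at (326,256).

Run:
```python
from h import *
a=ld('s1.png');b=ld('d1.png')
print(a['K'][0],b['K'][0])
print('cup',plane(a,199.4,169.4,125),plane(b,238,231.5,125),tri(ray(a,199.4,169.4),ray(b,238,231.5)))
print('plg',plane(a,210.2,181.4,107),plane(b,248,225,107),tri(ray(a,210.2,181.4),ray(b,248,225)))
print('tube',plane(a,298.8,243.2,137),'open',plane(a,326,256,124))
w=cap('wrist','w0.png');s=monitor.observe()
T=R.from_quat(s['eef_rot']).as_matrix();print(T, T.T@(w['xyz']-s['tcp_pos']),T.T@R.from_quat(w['orientation']).as_matrix())
```

```text
[352.49420432   0.         249.08227207] [391.18535294   0.         262.15844256]
cup [489.85776989 294.08357287 125.        ] [478.49314662 297.01400814 125.        ] [484.69328813 290.23266304 123.98285006]
plg [488.15346617 205.86726151 107.        ] [479.85643752 222.86220755 107.        ] [487.60038553 210.45349006 102.4531662 ]
tube [ 460.60867507 -318.7514196   137.        ] open [ 491.16333303 -384.53138318  124.        ]
[[-9.32401412e-01  3.61423914e-01 -6.00650810e-04]
 [ 3.61424414e-01  9.32400130e-01 -1.54625284e-03]
 [ 1.19413855e-06 -1.65881820e-03 -9.99998624e-01]] [  65.77488439   -1.09877354 -142.81127724] [[-6.41745299e-04 -9.65322259e-01 -2.61060383e-01]
 [ 9.99999784e-01 -5.81993235e-04 -3.06190218e-04]
 [ 1.43636856e-04 -2.61060523e-01  9.65322424e-01]]
```

```bash
python3 -m inch '[[1,[-4.5,-1.5,0],[0,0,0.1]],[1,[-9.5,-3.2,0],[0,0,0.2]],[1,[-14.5,-4.9,0],[0,0,0.32]],[1,[-19.5,-6.6,0],[0,0,0.44]],[1,[-25,-8.4,0],[0,0,0.56]],[1,[-30.5,-10.2,0],[0,0,0.68]],[1,[-36,-12,0],[0,0,0.77]],[1,[-37.8,-12.7,0],[0,0,0.77]]]' 30
python3 - <<'E'
from h import *
w=cap('wrist','w1.png');s=monitor.observe();print(s['tcp_pos'],s['joints'],R.from_quat(s['eef_rot']).as_matrix().round(3))
print(proj(w,[487.6,210.5,107]),proj(w,[484.7,290.2,125]))
E
```

```text
t: 1.15
tcp_pos: [489.1, 208.8, 230.7]
eef_rot: [0.541, 0.841, -0.0, -0.0]
ft_force: [-1.2, -0.5, 0.1]
grip_width: -0.1
gripper_force: 0.0
[489.75569074 208.26188229 230.5749545 ] [ 4.02852996e-01  3.05258457e-01  9.01767432e-02  1.35608139e+00
 -1.37169003e-03  1.54654003e+00] [[-0.414  0.91   0.   ]
 [ 0.91   0.414 -0.001]
 [-0.001 -0.    -1.   ]]Traceback (most recent call last):
  File "<stdin>", line 3, in <module>
  File "h.py", line 12, in proj
    c=R.from_quat(d['q']).as_matrix().T@(np.array(X,float)-d['p']); k=d['K']@c; return k[:2]/k[2]
                  ~^^^^^
KeyError: 'q'
```

View pics/w1.png

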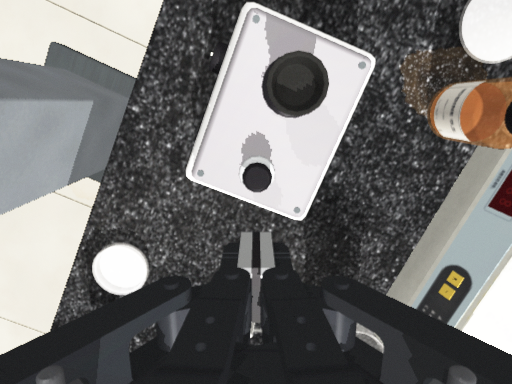

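The mixer is in clear view: plunger cap centre near (257,178), cup rim centre near (295,84). The closed fingertips are at (257,233).

Run:
```python
from h import *
w=ld('w1.png');im=w['img']
g=cv2.cvtColor(im,cv2.COLOR_RGB2GRAY)
for n,(x0,y0,x1,y1),z in (('plg',(235,150,285,200),107),('cup',(255,40,340,125),125)):
    m=(g[y0:y1,x0:x1]<75).astype(np.uint8)
    c=max(cv2.findContours(m,0,2)[0],key=cv2.contourArea);(u,v),r=cv2.minEnclosingCircle(c)
    M=cv2.moments(c);print(n,u+x0,v+y0,r,M['m10']/M['m00']+x0,M['m01']/M['m00']+y0,plane(w,u+x0,v+y0,z))
print(w['p'])
print(proj(dict(K=w['K'],p=w['p'],q=w['q']),[489.8,208.3,230.6]))
```

```text
plg 256.7209300994873 176.64341163635254 14.318854331970215 256.6725988700565 176.6813559322034 [486.35613451 215.14884655 107.        ]
cup 294.1738052368164 83.17884063720703 34.07693862915039 295.0188042179627 83.45197652070021 [480.81309668 291.09043453 125.        ]
[461.73765014 267.96547266 373.54973054]
[257.88457404 249.80008378]
```

```bash
python3 -m inch '[[1,[0.6,0,3],[0,0,0]],[1,[0.7,0,7],[0,0,0]],[1,[0.7,0,10],[0,0,0]],[1,[0.7,0,11.2],[0,0,0]],[1,[0.7,0,11.8],[0,0,0]],[1,[0.7,0,11.8],[0,0,0]],[1,[0.7,0,11.8],[0,0,0]],[1,[0.7,0,11.8],[0,0,0]]]'
python3 - <<'E'
from h import *
cap('wrist','w2.png');s=monitor.observe();print(s['tcp_pos'],s['ft_force'])
E
```

```text
t: 2.2
tcp_pos: [484.9, 217.8, 114.2]
eef_rot: [0.54, 0.842, 0.001, 0.0]
ft_force: [0.4, 0.1, -0.0]
grip_width: 0.1
gripper_force: 0.0
[484.81670192 217.69638925 114.05879495] [1.00654395 0.21615373 0.13278284]
```

View pics/w2.png

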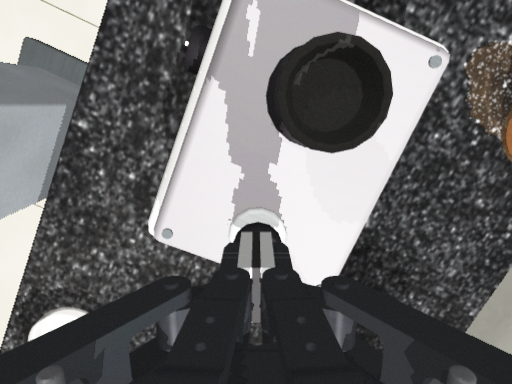

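The closed fingertips stand over the cap near (257,235), about 3 mm off centre. The cup rim is near (330,93). Next I press.

```bash
python3 -m inch '[[1,[-0.3,0,0],[0,0,0]],[1,[-0.3,0,0.6],[0,0,0]],[1,[-0.3,0,1.0],[0,0,0]],[1,[-0.3,0,1.3],[0,0,0]],[1,[-0.3,0,1.6],[0,0,0]],[1,[-0.3,0,1.75],[0,0,0]],[1,[-0.3,0,1.75],[0,0,0]],[1,[-0.3,0,1.75],[0,0,0]]]'
python3 - <<'E'
from h import *
w=ld('w2.png');print(plane(w,330,93,125),plane(w,330,93,125.5))
E
```

```text
t: 3.25
tcp_pos: [486.1, 214.8, 98.8]
eef_rot: [0.54, 0.842, 0.001, 0.001]
ft_force: [-4.1, -2.9, 19.5]
grip_width: -0.2
gripper_force: 9.6
[481.29088273 291.60176441 125.        ] [481.19904321 291.54500708 125.5       ]
```

```bash
python3 -m inch '[[1,[0,0,-5],[0,0,0]],[1,[0,0,-11],[0,0,0]],[1,[-2,-1,-16],[0,0,0]],[1,[-7,-3.6,-16],[0,0,0]],[1,[-12,-6.1,-16],[0,0,0]],[1,[-17,-8.7,-16],[0,0,0]],[1,[-22,-11.3,-16],[0,0,0]],[1,[-27,-13.8,-16],[0,0,0]]]'; python3 -m inch '[[0.2,[-5,-2.6,0],[0,0,0]],[0.2,[-10,-5.1,0],[0,0,0]],[0.2,[-15,-7.7,0],[0,0,0]],[0.2,[-18.5,-9.5,0],[0,0,0]],[0.2,[-20.5,-10.5,0],[0,0,0]],[0.2,[-20.5,-10.5,0],[0,0,0]],[0.2,[-20.5,-10.5,0],[0,0,0]],[0.2,[-20.5,-10.5,0],[0,0,0]]]'
python3 - <<'E'
from h import *
w=cap('wrist','w3.png');s=monitor.observe();print(s['tcp_pos'],s['ft_force'],s['joints'],s['grip_width'],R.from_quat(s['eef_rot']).as_matrix().round(3))
E
```

```text
t: 4.25
tcp_pos: [472.3, -89.6, 255.3]
eef_rot: [0.539, 0.842, 0.0, -0.001]
ft_force: [0.6, 0.0, 0.5]
grip_width: -0.0
gripper_force: 0.0
t: 5.25
tcp_pos: [463.6, -316.9, 256.0]
eef_rot: [0.539, 0.842, 0.0, -0.0]
ft_force: [0.8, 0.6, -0.0]
grip_width: 34.4
gripper_force: 0.0
[ 463.60589646 -317.01220779  256.0687765 ] [-0.14735477 -0.52835849  0.55068262] [-5.99903362e-01  3.56913614e-01  2.29131155e-01  1.44289159e+00
  2.49883868e-04  5.37995911e-01] 34.58763103404869 [[-0.42   0.908  0.   ]
 [ 0.908  0.42   0.   ]
 [ 0.     0.    -1.   ]]
```

View pics/w3.png

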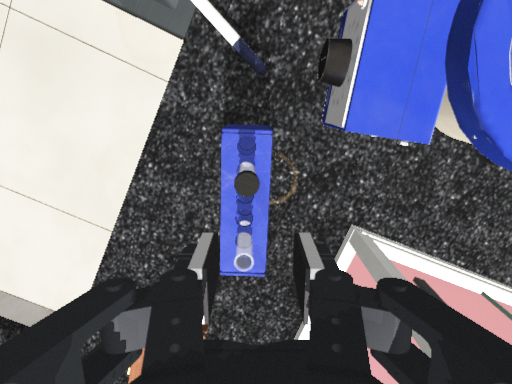

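The stopper's top is at (247,183) and the open tube's mouth at (244,262). The rack lies along the image vertical, so the closing direction is right.

Run:
```python
from h import *
w=ld('w3.png')
t=plane(w,247,183,137);o=plane(w,244,262,124);print(t,o,np.linalg.norm((t-o)[:2]),np.arctan2(*(-(o-t)[[0,1]]*[-1,1])))
s=monitor.observe();T=R.from_quat(s['eef_rot']).as_matrix();print(T.T@(t-s['tcp_pos']))
```

```text
[ 455.49328237 -317.56309515  137.        ] [ 484.20821731 -388.25191464  124.        ] 76.29847108356266 0.38585355158634227
[  2.90044694  -7.62836866 119.06673305]
```

```bash
python3 -m inch '[[0,[0.3,-0.75,0],[0,0,0]],[0,[0.3,-0.75,4],[0,0,0]],[0,[0.3,-0.75,8],[0,0,0]],[0,[0.3,-0.75,11],[0,0,0]],[0,[0.3,-0.75,14],[0,0,0]],[0,[0.3,-0.75,16],[0,0,0]],[0,[0.3,-0.75,16.8],[0,0,0]],[0,[0.3,-0.75,16.8],[0,0,0]]]'
python3 - <<'E'
from h import *
w=cap('wrist','w4.png');s=monitor.observe();print(s['tcp_pos'],s['ft_force'],s['grip_width'])
E
```

```text
t: 6.3
tcp_pos: [454.9, -318.5, 87.9]
eef_rot: [0.54, 0.842, -0.0, -0.0]
ft_force: [0.5, 0.2, 0.2]
grip_width: 42.8
gripper_force: 0.0
[ 455.42756914 -318.8501815    88.51606684] [0.67488651 0.33327204 0.1970371 ] 42.93407512847444
```

View pics/w4.png

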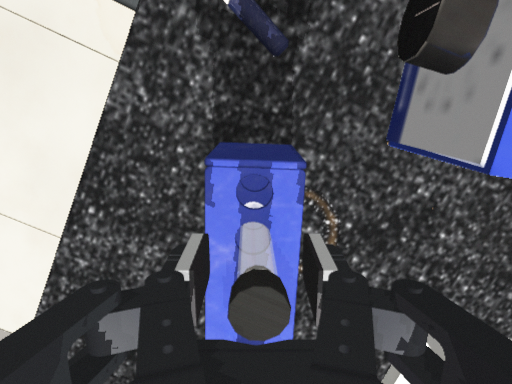

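The stopper is at (259,306), centred between the fingers. I'll check the offset along tool x and then close.

```bash
python3 - <<'E'
from h import *
w=ld('w4.png');s=monitor.observe();T=R.from_quat(s['eef_rot']).as_matrix();print(T.T@(plane(w,259,306,137)-s['tcp_pos']))
E
python3 -m inch '[[1,[0,0,0],[0,0,0]],[1,[0,0,0],[0,0,0]],[1,[0,0,0],[0,0,0]],[1,[0,0,0],[0,0,0]],[1,[0,0,0],[0,0,0]],[1,[0,0,0],[0,0,0]],[1,[0,0,0],[0,0,0]],[1,[0,0,0],[0,0,0]]]' 30
```

```text
[  2.9286484    0.17299521 -48.48621084]
t: 7.35
tcp_pos: [455.4, -319.3, 88.6]
eef_rot: [0.54, 0.842, -0.0, 0.001]
ft_force: [-1.9, -0.4, 5.9]
grip_width: 17.6
gripper_force: 29.1
```

```bash
python3 -m inch '[[1,[0,0,-1],[0,0,0]],[1,[0,0,-3],[0,0,0]],[1,[0,0,-6],[0,0,0]],[1,[0,0,-10],[0,0,0]],[1,[0,0,-14],[0,0,0]],[1,[0,0,-18],[0,0,0]],[1,[0,0,-21.5],[0,0,0]],[1,[0,0,-22.5],[0,0,0]]]'
python3 - <<'E'
from h import *
w=cap('side','d5.png');s=monitor.observe();T=R.from_quat(s['eef_rot']).as_matrix();print(s['tcp_pos'],s['ft_force'],s['joints'])
print(T.T@(np.array([481.2,291.3,s['tcp_pos'][2]])-s['tcp_pos']),T.round(3))
E
```

```text
t: 8.35
tcp_pos: [456.1, -318.9, 315.3]
eef_rot: [0.539, 0.842, 0.0, 0.002]
ft_force: [0.1, 0.3, -1.0]
grip_width: 17.9
gripper_force: 29.2
[ 455.98471887 -318.88138359  315.06455881] [ 0.58251042 -0.46682499  0.79315792] [-6.10543080e-01  3.38211948e-01  3.53307892e-01  1.58215959e+00
  4.95868734e-04  5.28942642e-01]
[543.75687945 278.0011501   -0.97358925] [[-0.418  0.908  0.003]
 [ 0.908  0.418 -0.002]
 [-0.003  0.002 -1.   ]]
```

```bash
python3 -m inch '[[1,[2,1,0],[0,0,0]],[1,[5.5,2.8,0],[0,0,0]],[1,[9.5,4.9,0],[0,0,0]],[1,[13.5,6.9,0],[0,0,0]],[1,[17.5,9,0],[0,0,0]],[1,[21.5,11,0],[0,0,0]],[1,[25.5,13.1,0],[0,0,0]],[1,[29.5,15.1,0],[0,0,0]]]'; python3 -m inch '[[1,[4,2.1,0],[0,0,0]],[1,[8,4.1,0],[0,0,0]],[1,[12,6.2,0],[0,0,0]],[1,[16,8.3,0],[0,0,0]],[1,[20,10.3,0],[0,0,0]],[1,[23,11.9,0],[0,0,0]],[1,[24.6,12.7,0],[0,0,0]],[1,[24.6,12.7,0],[0,0,0]]]';python3 -m inch '[[1,[0,0,1],[0,0,0]],[1,[0,0,3],[0,0,0]],[1,[0,0,5],[0,0,0]],[1,[0,0,6.5],[0,0,0]],[1,[0,0,7.5],[0,0,0]],[1,[0,0,7.5],[0,0,0]],[1,[0,0,7.5],[0,0,0]],[1,[0,0,7.5],[0,0,0]]]'
python3 - <<'E'
from h import *
w=cap('wrist','w6.png');d=cap('side','d6.png');a=cap('scene','s6.png');s=monitor.observe();print(s['tcp_pos'],s['ft_force'],s['joints'],R.from_quat(s['eef_rot']).as_matrix().round(3))
f=lambda i,x,y,w,h,k:cv2.resize(i[y:y+h,x:x+w,::-1],None,fx=k,fy=k,interpolation=cv2.INTER_CUBIC)
cv2.imwrite('pics/z6.png',np.hstack([f(d['img'],205,150,70,105,5),f(a['img'],170,100,70,105,5)]))
E
```

```text
t: 9.4
tcp_pos: [467.4, 14.9, 310.8]
eef_rot: [0.539, 0.842, -0.001, -0.002]
ft_force: [-0.0, -0.7, -0.3]
grip_width: 17.6
gripper_force: 29.2
t: 10.4
tcp_pos: [480.6, 289.6, 311.4]
eef_rot: [0.539, 0.843, -0.001, -0.001]
ft_force: [0.0, -0.5, -0.5]
grip_width: 17.2
gripper_force: 29.3
t: 11.4
tcp_pos: [482.2, 289.3, 238.6]
eef_rot: [0.539, 0.842, 0.001, 0.0]
ft_force: [0.1, 0.4, -0.1]
grip_width: 17.2
gripper_force: 29.3
[481.92164049 289.18672377 238.26277553] [-0.58693015  0.37181559 -0.37335276] [ 5.40474842e-01  3.61880998e-01  1.90448951e-01  1.39848193e+00
 -7.15782419e-06  1.68012926e+00] [[-0.418  0.908  0.001]
 [ 0.908  0.418  0.   ]
 [ 0.     0.001 -1.   ]]
```

View pics/z6.png

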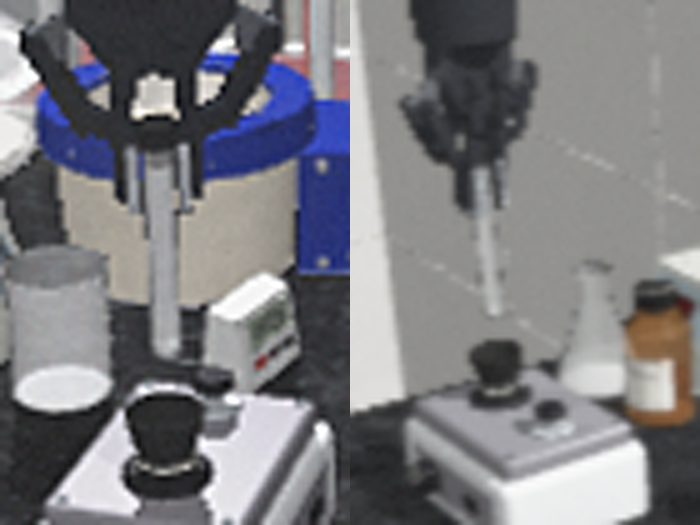

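View pics/w6.png

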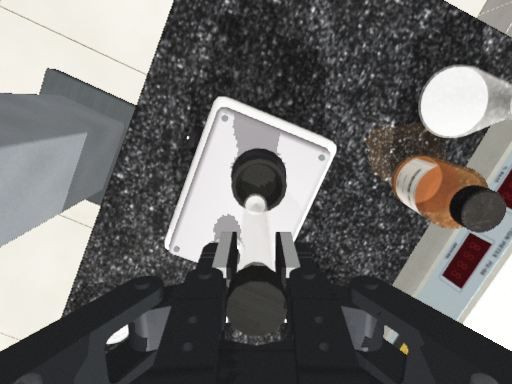

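The tube hangs upright above the cup. Its foot is at side (238,220.6), scene (199,163) and wrist (257,202); the cup rim is at wrist (259,180).

Run:
```python
from h import *
w=ld('w6.png');d=ld('d6.png');a=ld('s6.png');s=monitor.observe();T=R.from_quat(s['eef_rot']).as_matrix();t=s['tcp_pos']
for n,p in dict(ds=tri(ray(d,238,220.6),ray(a,199,163)),foot=plane(w,257,204,t[2]-86),cup=plane(w,259,180,125),stop=plane(w,257,307,t[2]+48)).items(): print(n,p,T.T@(p-t))
c=[481.2,291.3,125]
for x in(d,a):print(proj(x,c),proj(x,[*t[:2],t[2]-86]))
```

```text
ds [484.35909417 285.42359927 152.98895196] [-4.44499348  0.56690014 85.2739581 ]
foot [484.57767579 284.96547053 152.26277553] [-4.95261032  0.57338581 86.00009524]
cup [481.37298621 296.01060333 125.        ] [  6.41860881   2.25388088 113.26537051]
stop [481.46708537 290.11535019 286.26277553] [ 1.03788923e+00  1.72596373e-02 -4.79999110e+01]
[237.88790003 230.36101214] [237.50898605 220.74425421]
[197.70534475 170.14800818] [197.49083604 163.66015389]
```

```bash
python3 -m inch '[[1,[0.2,0.05,0],[0,0.025,0]],[1,[0.4,0.08,0],[0,0.048,0]],[1,[0.4,0.08,0],[0,0.048,0]],[1,[0.4,0.08,0],[0,0.048,0]],[1,[0.4,0.08,0],[0,0.048,0]],[1,[0.4,0.08,0],[0,0.048,0]],[1,[0.4,0.08,0],[0,0.048,0]],[1,[0.4,0.08,0],[0,0.048,0]]]' 45
python3 - <<'E'
from h import *
w=cap('wrist','w7.png');d=cap('side','d7.png');a=cap('scene','s7.png');s=monitor.observe();print(s['tcp_pos'],s['ft_force'],R.from_quat(s['eef_rot']).as_matrix().round(3))
t=s['tcp_pos']
# tube-only glass brightness profile near foot, rows vs change from the previous picture
for n,x,(u,v) in(('d',d,(238,221)),('s',a,(199,163)),('w',w,(257,202))):
    o=ld({'d':'d6.png','s':'s6.png','w':'w6.png'}[n])['img']; g=cv2.cvtColor(x['img'],7)
    e=cv2.cvtColor(o,7)
    A=e[v-25:v+10,u-15:u+16]; best=cv2.matchTemplate(g[v-45:v+30,u-30:u+31],A,cv2.TM_CCOEFF_NORMED)
    _,m,_,l=cv2.minMaxLoc(best); print(n,m,l[0]-15,l[1]-20)
E
```

```text
t: 12.55
tcp_pos: [480.8, 293.0, 237.8]
eef_rot: [0.539, 0.842, 0.013, -0.02]
ft_force: [0.1, 0.7, -1.4]
grip_width: 17.7
gripper_force: 43.7
[480.79516883 292.99210578 237.81081419] [ 0.17965871  1.32866823 -0.04763434] [[-0.417  0.909 -0.02 ]
 [ 0.907  0.418  0.044]
 [ 0.048  0.    -0.999]]
d 0.9815071821212769 0 0
s 0.9284873604774475 0 0
w 0.9173710942268372 1 0
```

```bash
python3 -m inch '[[1,[-0.03,0,0.6],[0,0,0]],[1,[-0.07,0,1.4],[0,0,0]],[1,[-0.11,0,2.3],[0,0,0]],[1,[-0.15,0,3.1],[0,0,0]],[1,[-0.18,0,3.7],[0,0,0]],[1,[-0.18,0,3.7],[0,0,0]],[1,[-0.18,0,3.7],[0,0,0]],[1,[-0.18,0,3.7],[0,0,0]]]'
python3 - <<'E'
from h import *
w=cap('wrist','w8.png');d=cap('side','d8.png');a=cap('scene','s8.png');F=[]
for i in range(6):
    imaging.capture('side');s=monitor.observe();F.append(s['ft_force'])
print(s['tcp_pos'],np.mean(F,0),np.std(F,0))
f=lambda i,x,y,w,h,k:cv2.resize(i[y:y+h,x:x+w,::-1],None,fx=k,fy=k,interpolation=cv2.INTER_CUBIC)
A=f(d['img'],215,190,50,75,6);B=f(a['img'],175,125,50,75,6)
C=f(w['img'],200,120,50*2,75*2,3)
cv2.imwrite('pics/z8.png',np.hstack([A,B])[:, :]);cv2.imwrite('pics/z8c.png',C)
# cup in the side view: any motion vs d1?
o=ld('d1.png')['img'];print(np.abs(d['img'].astype(int)-o)[225:250,225:252].mean(2).max(1).round())
E
```

```text
t: 13.7
tcp_pos: [481.1, 293.1, 201.2]
eef_rot: [0.539, 0.842, 0.013, -0.02]
ft_force: [0.1, 0.5, -0.0]
grip_width: 17.4
gripper_force: 43.7
[480.83018733 292.90466255 200.79172268] [-0.17099853  0.25890767 -0.2596384 ] [0.40059209 0.39246227 0.47782842]
[117.  73.  16.  78. 130. 117. 122. 149. 151. 135.  24.  12.  11.   9.
  11.  10.   9.   7.   9.  10.  10.   8.  10.   9.   9.]
```

```bash
cat > f.py <<'E'
from h import *
F=[];P=[]
for i in range(8):
    imaging.capture('side');s=monitor.observe();F.append(s['ft_force']);P.append(s['tcp_pos'])
print(np.mean(P,0).round(2),np.mean(F,0).round(2),s['wrist_torque'].round(3))
E
python3 -m inch '[[1,[-0.01,0,0.2],[0,0,0]],[1,[-0.02,0,0.4],[0,0,0]],[1,[-0.03,0,0.6],[0,0,0]],[1,[-0.03,0,0.7],[0,0,0]],[1,[-0.03,0,0.7],[0,0,0]],[1,[-0.03,0,0.7],[0,0,0]],[1,[-0.03,0,0.7],[0,0,0]],[1,[-0.03,0,0.7],[0,0,0]]]'; python3 f.py
```

```text
t: 15.15
tcp_pos: [480.9, 293.0, 193.9]
eef_rot: [0.539, 0.842, 0.013, -0.02]
ft_force: [-0.3, 0.7, 2.2]
grip_width: 17.2
gripper_force: 44.1
[480.86 292.99 193.82] [-0.05 -0.02  2.76] [-0.046 -0.047 -0.043]
```

```bash
python3 -m inch '[[1,[-0.01,0,0.1],[0,0,0]],[1,[-0.01,0,0.2],[0,0,0]],[1,[-0.02,0,0.3],[0,0,0]],[1,[-0.02,0,0.4],[0,0,0]],[1,[-0.02,0,0.5],[0,0,0]],[1,[-0.02,0,0.5],[0,0,0]],[1,[-0.02,0,0.5],[0,0,0]],[1,[-0.02,0,0.5],[0,0,0]]]'; python3 f.py
python3 - <<'E'
from h import *
d=cap('side','d9.png');a=cap('scene','s9.png');w=cap('wrist','w9.png')
f=lambda i,x,y,w,h,k:cv2.resize(i[y:y+h,x:x+w,::-1],None,fx=k,fy=k,interpolation=cv2.INTER_CUBIC)
o=ld('d1.png')['img']
cv2.imwrite('pics/z9.png',np.hstack([f(d['img'],215,205,42,55,6),f(o,215,205,42,55,6),cv2.resize(f(w['img'],190,120,130,165,2),(252,330))]))
E
```

```text
t: 16.55
tcp_pos: [480.8, 293.0, 188.8]
eef_rot: [0.539, 0.842, 0.013, -0.02]
ft_force: [-1.3, -1.1, 5.1]
grip_width: 17.4
gripper_force: 44.2
[480.86 293.03 188.84] [-0.16  0.04  5.07] [-0.092  0.045 -0.026]
```

View pics/z9.png

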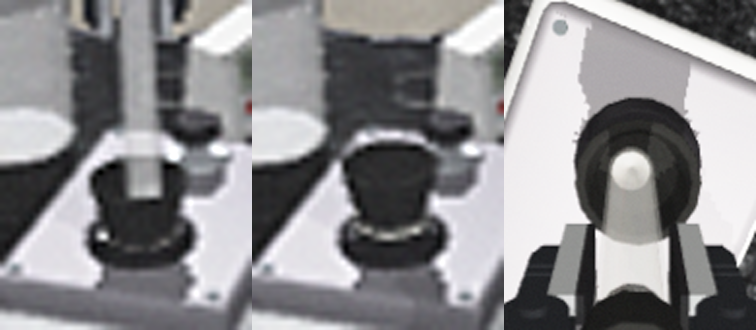

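The tube stands upright in the cup, and the rim sits about 3 px lower than at rest. I'll check the travel with a sub-pixel measurement.

Run:
```python
from h import *
for A,B,(x0,y0,x1,y1),dx in(('d1.png','d9.png',(227,226,249,240),0),('s1.png','s9.png',(192,165,207,176),0)):
    a=ld(A);b=ld(B);k=10
    up=lambda i:cv2.resize(cv2.cvtColor(i,7),None,fx=k,fy=k,interpolation=cv2.INTER_CUBIC)
    g,h=up(a['img']),up(b['img'])
    for (u0,u1) in((x0,x0+7),(x1-7,x1)):
        t=g[y0*k:y1*k,u0*k:u1*k];S=h[(y0-2)*k:(y1+6)*k,(u0-1)*k:(u1+1)*k]
        _,m,_,l=cv2.minMaxLoc(cv2.matchTemplate(S,t,cv2.TM_CCOEFF_NORMED));print(A,m,l[0]/k-1,l[1]/k-2)
    print('7mm =',proj(b,[481.2,291.3,113])-proj(b,[481.2,291.3,120]))
```

```text
d1.png 0.8342925310134888 -0.5 1.7999999999999998
d1.png 0.7540890574455261 0.8 1.0
7mm = [0.11033684 2.33136126]
s1.png 0.7994106411933899 -1.0 5.7
s1.png 0.8884677290916443 0.6000000000000001 1.6
7mm = [0.16033485 1.67208635]
```

```bash
python3 f.py; python3 -c "
from cell import close_job; print(close_job())"
```

```text
[480.85 293.03 188.83] [-0.   -0.18  4.99] [ 0.003  0.045 -0.011]
the job is handed in; nothing more can be done
None
```

I handed the job in with the plunger pressed fully once and released, and the stoppered tube still gripped upright in the cup, pressed about 7 mm; that depth comes from force and height readings, as the camera check was too coarse to confirm it.

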